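# Lower the ratchet hold-down onto a glued nameplate

### The job

The glued wooden nameplate has to be held down while it sets, but the clamp's arm is caught up in the air by its ratchet pawl. Press the pawl's thumb tab all the way down, so that the pawl is clear of the teeth and stays clear, then push the arm gently down by its wooden cross-bar until its rubber pad rests on the nameplate. Only press and push: do not force the arm against the pawl, do not shift or pick up the nameplate, leave the glue bottle, cup, tape roll and screwdriver where they are, and let go at the end with the arm down and the pawl still clear.

Things in the scene. Friction and masses are not known exactly. Their poses are not given: they have to be found in the camera images.
- clamp: Glue clamp's plywood board, 400 x 140 x 18 mm, fixed to the table. Origin on its underside, on the long centre line. x runs along the board (-245 to 155 mm) from the pawl tab (x = -205) over the arm's hinge (-80) to the nameplate (60); y across, z up. The mechanism moves in the plane y = 0. Green steel cheeks, 39 mm across, 110 mm tall, carry the hinge.
- hinge_axis (a point): Hinge axis of the hold-down arm (parallel to the board's y axis), 95 mm above the table. It does not move.
- holdarm (a joint): Angle of the hold-down arm, rad: 0 = level, pad flat on the nameplate; positive = raised, pointing up and along board +x. Starts at 0.80 to 0.89 (upper stop 0.91). The engaged pawl stops it at about 0.80. Stiff hinge: it stays where it is left, does not fall by itself, takes about 3 to 7 N at the cross-bar to push down.
- push_bar (a point): Centre of the arm's wooden cross-bar: round, 22 mm thick, 90 mm long, parallel to board y, 200 mm from the hinge axis. At joint angle a it lies at x = -80 + 200 cos a, z = 95 + 200 sin a (mm) in the board's frame. The steel arm (24 mm wide, 10 mm thick) runs from the hinge to it.
- pad_face (a point): Centre of the underside of the arm's round rubber pad (40 mm across), 140 mm from the hinge along the arm and 53 mm below the arm's centre line.
- pawl (a joint): Angle of the pawl, rad: 0 = engaged with the toothed wheel at the foot of the arm (starts there), 0.33 = thumb tab fully down against its stop. Its nose is clear of the teeth from about 0.18; all the way down means more than 0.24. No spring: a stiff hinge, it stays where it is pressed; the tab takes 2 to 5 N.
- pawl_tab (a point): Centre of the top face of the pawl's thumb tab, a flat dark steel plate 34 (along board x) x 46 x 7 mm at the end of the board away from the nameplate, 70 mm above the table when engaged. Pressed fully it goes down about 23 mm and 8 mm outwards (board -x). The pawl's hinge axis is 65 mm from it towards +x and 35 mm lower.
- nameplate: The loose glued nameplate, two wooden layers (light below, dark on top), 64 (along board x) x 112 x 24 mm, 0.13 kg, lying on the board under the pad. Origin at the centre of its underside. Leave in place.
- glue: Loose white glue bottle, 50 mm across, 130 mm tall, standing beside the board. Origin at the centre of its underside. Leave alone.
- cup: Loose blue open cup, 64 mm across, 80 mm tall, standing beside the board. Origin at the centre of its underside. Leave alone.
- tape: Loose cardboard-brown tape roll, 84 mm across, 24 mm tall, lying beside the board. Origin at the centre of its underside. Leave alone.
- driver: Loose screwdriver with a red handle, 200 mm long and 26 mm thick, lying beside the board. Origin under its middle. Leave alone.
There are look-alikes about, which are no part of the job. Leave any blue or green look-alike of the nameplate alone.

How it is judged:
By the outcome, as a careful person would: the job done as asked, in the order asked, and still so for the second after the job is handed in, with the robot touching nothing.
It also fails if it takes over 51 s, if anything falls off the work surface, if the arm or the gripper's body presses on something with over 40 N, if the wrist force passes 120 N, or if a joint passes its speed limit or range.

### The arm

A 6-joint arm with a two-finger parallel gripper is mounted at the origin on the work surface. World frame = base frame: x ahead of the robot, y to its left, z up, the work surface at z = 0. Lengths are in mm, angles in rad, forces in N, time in s.
With the tool pointing down it reaches from about 275 to 750 mm from the base axis. Payload 10.2 kg.
Tool frame: the origin (TCP) lies between the finger pads; the fingertips stand 17 mm ahead of it and the grasp point (between the pads) lies 2 mm behind it; z points along the fingers, y is the line along which they close (so a half turn about z gives the same grasp; the last joint's range is limited). The gripper opens to 85 mm and grips with 20 to 120 N. Pads are 22 mm wide; open, the fingers measure 114 mm over their backs; the gripper's body (76 mm by 85 mm) begins 54 mm behind the grasp point. The pads swing forward as they close: fully open they stand 13 mm farther back than shut.
Start: joints at [1.035, 0.313, 1.498, -0, 1.331, -0.223], TCP at [161.568, 499.527, 248.294] pointing down, gripper open.
Joint ranges: [-2.94, 2.94], [-0.97, 2.17], [0.19, 2.56], [-1.23, 4.37], [0.02, 3.11], [-2.88, 2.88]. Speed limits (rad/s): [2.39, 2.39, 3.01, 3.14, 3.14, 3.14].

### API

Orientations are given as a unit quaternion [w, x, y, z].
In Python, from rig import * gives the robot as it stands.
- The arm moves only by the tool step_arm, never from a script. Its argument "commands" is text: rows parted by semicolons, each of 7 numbers parted by spaces: the opening, from 0 (shut) to 1 (fully open), then the shift along the tool's x, y, z in cm, then the turn, a rotation vector about the tool's x, y, z in rad. In form: hand x y z rx ry rz; .... A call has 1 to 20 rows; each row is the pose to reach, as a shift and turn from the pose commanded when the call began, along the tool's axes at that moment; what a row does not reach only later rows make up. A row lasts 1/12 s, in which the tool goes at most 41.7 mm and 7.16 degrees, less where a joint would pass 70% of its speed; a pose out of reach is approached as far as the arm can. A call with a gripper value outside its range is refused whole. The fingers move at their own pace and stop on an object; "newtons" is the grip in N (left out, the last holds). Time passes only in rows, so rows that repeat a pose let the fingers close. It gives the time, the measured TCP pose, the force, the opening and the grip force at its end, in the units of the state.
- sense(): the state, without advancing time (a new reading comes with each control period).
- capture(name): name is "scene" or "top" or "wrist"; returns the picture (384x512x3 uint8, red, green, blue); there is no depth.
- camera_model(name): a dict with "mtx" (3x3 intrinsics, pixels), "eye" and "rotation" of the camera in the world. Camera axes: x right, y down, z forward; pixel columns grow to the right and rows downward; lengths in mm; the calibration is good to about 2 mm. A picture is of the moment at which its call begins: read the wrist's pose just before it. camera_model takes no time and is no camera call; for the wrist camera it gives the pose at the moment of the call.
- finish_job(): hands the job in; it is judged then, once.
Trained networks look in the newest picture that a camera, given by its name, has taken for a name from the list of things; names that differ only in an ending like _2 or _b are one class to them, and where a whole thing is asked for, a point or a joint stands for the part that bears it (a point fixed in the world has none). Each returns a list of dicts, best first, with "score" (0 to 1); they miss things now and then, are a little off and sometimes report something else, mostly with a low value. They report only what shows in the picture. A call takes as long as a camera call. They do not tell look-alikes from the thing itself.
- search_frame(camera, label): "rect" ([centre column, centre row, width, height] in pixels, round what is visible of it).
- trace(camera, label): "mask" (384x512 bool, what is visible of it) and "rect" ([centre column, centre row, width, height] in pixels, round what is visible of it).
- spot_point(camera, label): "xy" ([column, row] in pixels: a listed point, or the origin of a listed thing).
The state is a dict: "time_s": time; "joints": joint angles; "dq": joint speeds; "tau": joint torques, N m; "eef_pos": TCP position; "ee_rot": TCP orientation; "force": force on the tool from outside, world axes, zero at the start; "wrist_torque": the same for the moment, N m; "grip_width": opening from 0.0 (shut) to 1.0 (fully open); "grip_force": force on a finger pad.
Only numpy, scipy, OpenCV 4.12 (cv2) and the standard library are available. Lean on these libraries where they do the work, as an engineer would, in place of code of your own. Each camera call takes 0.05 s, during which the arm holds its last target. There are 200 camera calls.

## Working session

There is one attempt and no reset: what is moved stays moved. The work goes in short steps, Python scripts to look and compute and a tool call to move; the robot and the scene stay as the last step left them, time stands still between calls to the robot, and variables do not carry over. Pictures are saved under pics/ and viewed, at most 10 in all, crops included, and the job is handed in when it is done.

Besides the shell and the picture viewer there is one more tool, called after "Call:" by a JSON object that holds its "fn" and its "kwargs", one argument or row to a line. step_arm: Moves the arm, as the interface text tells. Its arguments: {"type":"object","properties":{"commands":{"type":"string"},"newtons":{"type":"number"}},"required":["commands"]}

```bash
mkdir -p pics
python3 - <<'E'
from rig import *
import cv2
for c in ("scene","top"):
    im=capture(c); cv2.imwrite(f"pics/{c}0.png",im[:,:,::-1])
    for l in ("pawl_tab","push_bar","hinge_axis","nameplate","clamp","pad_face"):
        print(c,l,[(r["xy"],round(r["score"],2)) for r in spot_point(c,l)][:3])
    m=camera_model(c); print(m)
s=sense();print(s["time_s"],s["eef_pos"],s["ee_rot"])
E
```

```text
scene pawl_tab [([242.1, 271.8], 0.82)]
scene push_bar [([266.9, 115.6], 0.84), ([185.9, 236.0], 0.19)]
scene hinge_axis [([250.9, 211.9], 0.7)]
scene nameplate [([231.4, 151.1], 0.97), ([166.0, 183.9], 0.95), ([265.9, 199.4], 0.89)]
scene clamp [([255.5, 216.4], 0.72)]
scene pad_face [([264.1, 144.9], 0.69), ([266.5, 199.6], 0.59), ([262.2, 112.1], 0.18)]
{'mtx': array([[365.76792671,   0.        , 254.66291967],
       [  0.        , 365.76792671, 191.24093623],
       [  0.        ,   0.        ,   1.        ]]), 'eye': array([1167.80061195,  133.59643989,  608.70948453]), 'rotation': array([-0.24406694,  0.54792187,  0.72599848, -0.33636165])}
top pawl_tab [([243.0, 110.2], 0.83)]
top push_bar [([260.2, 220.8], 0.88)]
top hinge_axis [([250.8, 161.2], 0.89), ([195.6, 154.5], 0.73)]
top nameplate [([153.7, 202.1], 0.92), ([323.7, 297.3], 0.81), ([347.7, 106.6], 0.68)]
top clamp []
top pad_face [([262.2, 217.7], 0.56)]
{'mtx': array([[380.27365689,   0.        , 247.95994057],
       [  0.        , 380.27365689, 191.10071229],
       [  0.        ,   0.        ,   1.        ]]), 'eye': array([507.46113366, -43.93696019, 949.44117778]), 'rotation': array([ 0.04855047, -0.69565968,  0.71637187, -0.02262321])}
0.7 [161.56913191 499.51797652 248.29193979] [ 9.52275878e-06  1.55768918e-01  9.87793523e-01 -7.40963205e-06]
```

View pics/scene0.png

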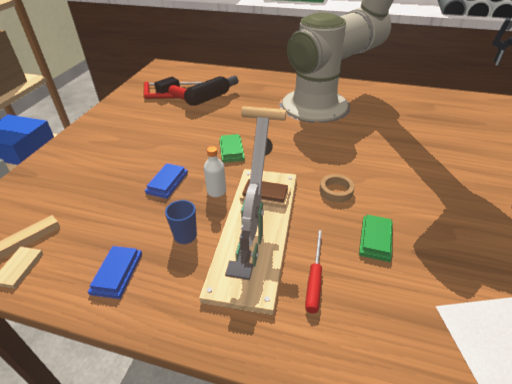

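View pics/top0.png

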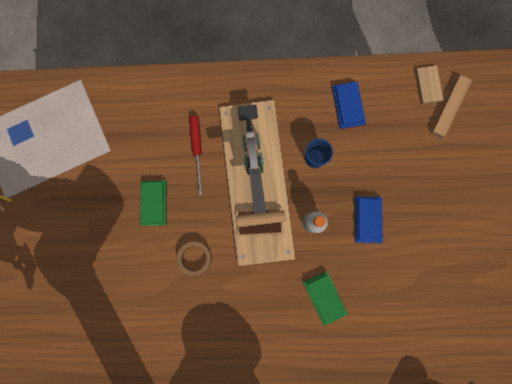

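The scene picture shows the board with the tab at (240,270), the arm raised with its bar at (264,113), and the dark nameplate at (268,192). In the top picture the tab is at (247,113) and the bar at (260,219).
Candidates for the nameplate are blue (scene 166,181 and 116,272), green (232,148 and 377,237), and the brown one on the board, which I choose. There is one tab and one wooden bar. The loose wood pieces at scene (28,235) and (20,268) are not the bar.

```bash
cat > h.py <<'E'
import numpy as np
from scipy.spatial.transform import Rotation as R
from rig import *
def rot(q): return R.from_quat(np.roll(q,-1))
def proj(m,P):
    c=rot(m["rotation"]).inv().apply(np.atleast_2d(P)-m["eye"]); c=c@m["mtx"].T
    return c[:,:2]/c[:,2:]
def board(p,P): return R.from_euler("z",p[2]).apply(np.atleast_2d(P))+[p[0],p[1],0]
E
python3 - <<'E'
from h import *
import cv2
from scipy.optimize import least_squares
S,T=camera_model("scene"),camera_model("top")
fx=lambda P:(lambda a:P)
bar=lambda a:[-80+200*np.cos(a),0,95+200*np.sin(a)]
tab=fx([-205,0,70]); hin=fx([-80,0,95])
C=lambda x,y:fx([x,y,18])
# top: right in image? board +x goes down in the image
obs=[(S,tab,(242.1,271.8)),(S,bar,(266.9,115.6)),(S,hin,(250.9,211.9)),(S,fx([60,0,18]),(265.9,199.4)),
(T,tab,(243,110.2)),(T,bar,(260.2,220.8)),(T,hin,(250.8,161.2)),
(T,C(-245,-70),(220,108)),(T,C(-245,70),(273,101)),(T,C(155,70),(294,258)),(T,C(155,-70),(238,265)),
(S,C(-245,-70),(273,306)),(S,C(-245,70),(203,297)),(S,C(155,-70),(298,175))]
def f(v,o=obs): return np.concatenate([(proj(m,board(v,g(v[3])))[0]-u) for m,g,u in o])
best=None
for yaw in np.arange(-3,3.2,.5):
  for sw in (0,1):
    o=obs if not sw else [(m,(lambda a,g=g:np.array(g(a))*[1,-1,1]),u) for m,g,u in obs]
    r=least_squares(f,[500,-40,yaw,.85],loss="soft_l1",args=(o,))
    if best is None or r.cost<best[0].cost: best=(r,sw)
r,sw=best; print(r.cost,sw,r.x); print(np.round(f(r.x,obs if not sw else [(m,(lambda a,g=g:np.array(g(a))*[1,-1,1]),u) for m,g,u in obs]).reshape(-1,2),1).tolist())
for n,P in (("tab",[-205,0,70]),("bar",bar(r.x[3])),("hinge",[-80,0,95]),("plate",[60,0,42])): print(n,board(r.x,P).round(1))
np.save("p.npy",r.x)
im=cv2.imread("pics/top0.png")[80:290,150:370]; im2=cv2.imread("pics/scene0.png")[95:320,150:370]
for m,a,n,oo in ((T,im,"top",(150,80)),(S,im2,"scene",(150,95))):
    a=cv2.resize(a,None,fx=2.5,fy=2.5)
    tc=[[-205+i*17,j*23,70] for i,j in((-1,-1),(-1,1),(1,1),(1,-1))]
    bc=[[-245,-70,18],[-245,70,18],[155,70,18],[155,-70,18]]
    b=np.array(bar(r.x[3])); 
    for P in (tc,bc,[b-[0,45,0],b+[0,45,0]],[[-80,-20,95],[-80,20,95]]):
        q=((proj(m,board(r.x,P))-oo)*2.5).astype(int); cv2.polylines(a,[q.reshape(-1,1,2)],True,(0,0,255),1)
    cv2.imwrite(f"pics/o_{n}.png",a)
a,b=[cv2.imread(f"pics/o_{n}.png") for n in("top","scene")]
h=min(a.shape[0],b.shape[0]); o=np.hstack([a[:h],b[:h]]); cv2.imwrite("pics/o.png",cv2.resize(o,None,fx=790/o.shape[1],fy=790/o.shape[1]))
E
```

```text
28.013102428411045 0 [582.82811692 -32.02794812  -3.04473564  25.92405769]
[[-1.5, -2.2], [-1.6, -0.9], [2.5, 0.1], [-1.1, -4.2], [2.5, 1.4], [-1.2, 0.5], [1.0, -0.0], [-3.0, -1.7], [-1.0, -2.1], [-0.3, 0.6], [-1.9, 0.7], [2.1, 5.1], [-3.0, 1.9], [-0.6, -0.6]]
tab [[786.9 -12.2  70. ]]
bar [[522.5 -37.9 237.3]]
hinge [[662.5 -24.3  95. ]]
plate [[523.1 -37.8  42. ]]
```

View pics/o.png

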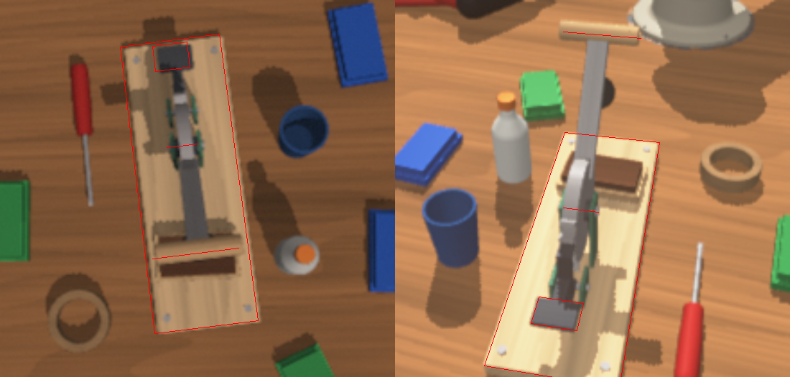

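The overlay matches the board, tab and bar to about 3 mm. Tab is at (787,-12,70), bar at (522,-38,237), and the arm angle is 0.79, so it agrees with the description. The tab lies beyond the straight-down reach, so I'll tilt the tool outward and come from the +y side, clear of the arm.

```bash
cat >> h.py <<'E'
def orient(tilt,az,xaz=np.pi/2):
    x=np.array([np.cos(xaz),np.sin(xaz),0]); z=np.array([0,0,-1.]); R0=R.from_matrix(np.c_[x,np.cross(z,x),z])
    a=np.array([np.cos(az),np.sin(az),0]); return R.from_rotvec(np.cross(z,a)*tilt)*R0
def row(tip,Rt,s=None,pose=None,ahead=17):
    p,q=pose if pose else ((s or sense())["eef_pos"],rot((s or sense())["ee_rot"]))
    t=np.array(tip)-Rt.apply([0,0,ahead])
    return np.r_[q.inv().apply(t-p)/10,(q.inv()*Rt).as_rotvec()].round(3)
E
python3 - <<'E'
from h import *
Rt=orient(.75,-.7)
print(Rt.as_matrix().round(2)); print(row([600,120,340],Rt), row([450,300,340],orient(.3,-.7)))
E
```

```text
[[ 0.13  0.84  0.52]
 [ 0.89  0.13 -0.44]
 [-0.44  0.52 -0.73]]
[-52.322 -22.181 -10.413  -0.191  -0.776   1.195] [-33.118  -9.918 -10.794  -0.077  -0.311   1.248]
```

Call:
{"fn": "step_arm", "kwargs": {
  "commands": "0 -33 -10 -10.8 -0.08 -0.31 1.25;0 -33 -10 -10.8 -0.08 -0.31 1.25;0 -33 -10 -10.8 -0.08 -0.31 1.25;0 -33 -10 -10.8 -0.08 -0.31 1.25;0 -33 -10 -10.8 -0.08 -0.31 1.25;0 -33 -10 -10.8 -0.08 -0.31 1.25;0 -33 -10 -10.8 -0.08 -0.31 1.25;0 -33 -10 -10.8 -0.08 -0.31 1.25;0 -52.3 -22.2 -10.4 -0.19 -0.78 1.2;0 -52.3 -22.2 -10.4 -0.19 -0.78 1.2;0 -52.3 -22.2 -10.4 -0.19 -0.78 1.2;0 -52.3 -22.2 -10.4 -0.19 -0.78 1.2;0 -52.3 -22.2 -10.4 -0.19 -0.78 1.2;0 -52.3 -22.2 -10.4 -0.19 -0.78 1.2;0 -52.3 -22.2 -10.4 -0.19 -0.78 1.2;0 -52.3 -22.2 -10.4 -0.19 -0.78 1.2;0 -52.3 -22.2 -10.4 -0.19 -0.78 1.2;0 -52.3 -22.2 -10.4 -0.19 -0.78 1.2;0 -52.3 -22.2 -10.4 -0.19 -0.78 1.2;0 -52.3 -22.2 -10.4 -0.19 -0.78 1.2"
}}

```text
time_s: 2.37
eef_pos: [590.4, 128.3, 352.5]
ee_rot: [0.366, 0.659, 0.656, 0.031]
force: [-0.3, -0.7, -0.9]
grip_width: 0.002
grip_force: 0.0
```

Run:
```python
from h import *
import cv2
s=sense(); q=rot(s["ee_rot"]); print(s["time_s"],s["eef_pos"]+q.apply([0,0,17]),q.as_matrix().round(2)[:,2],s["joints"].round(2) if hasattr(s["joints"],'round') else s["joints"],s["force"])
Rt=orient(.75,-.7)
for t in ([787,-12,130],[787,-12,85],[787,-12,70],[795,-11,47]): print(row(t,Rt))
print(row([740,60,200],Rt))
cv2.imwrite("pics/s1.png",capture("scene")[:,:,::-1])
```

```text
2.3667 [599.30388377 120.807805   340.12285016] [ 0.52 -0.44 -0.73] [ 0.24  0.28  1.44 -0.7   1.04  0.49] [-0.25573762 -0.7371052  -0.92861216]
[ 2.4000e-02  3.1040e+00  3.0993e+01  0.0000e+00  4.0000e-03 -3.0000e-03]
[ 2.0050e+00  7.5100e-01  3.4278e+01  0.0000e+00  4.0000e-03 -3.0000e-03]
[ 2.6650e+00 -3.3000e-02  3.5372e+01  0.0000e+00  4.0000e-03 -3.0000e-03]
[ 3.8750e+00 -5.4900e-01  3.7424e+01  0.0000e+00  4.0000e-03 -3.0000e-03]
[ 2.6890e+00  3.7380e+00  2.0249e+01  0.0000e+00  4.0000e-03 -3.0000e-03]
```

View pics/s1.png

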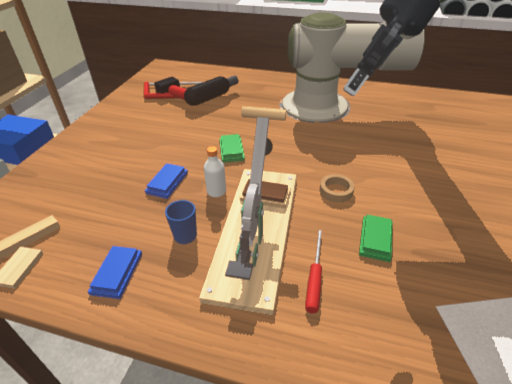

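The gripper is at (360,90), closed and well clear of the arm and the board. Next I go to 60 mm above the tab.

Call:
{"fn": "step_arm", "kwargs": {
  "commands": "0 2.7 3.7 20 0 0 0;0 2.7 3.7 20 0 0 0;0 2.7 3.7 20 0 0 0;0 2.7 3.7 20 0 0 0;0 2.7 3.7 20 0 0 0;0 2.7 3.7 20 0 0 0;0 2.7 3.7 20 0 0 0;0 0 3.1 31 0 0 0;0 0 3.1 31 0 0 0;0 0 3.1 31 0 0 0;0 0 3.1 31 0 0 0;0 0 3.1 31 0 0 0;0 0 3.1 31 0 0 0;0 0 3.1 31 0 0 0"
}}

```text
time_s: 3.58
eef_pos: [778.5, -4.3, 145.0]
ee_rot: [0.367, 0.659, 0.656, 0.032]
force: [-0.1, -0.4, -0.3]
grip_width: -0.005
grip_force: 0.0
```

Run:
```python
from h import *
import cv2
s=sense(); q=rot(s["ee_rot"]); print(s["time_s"],s["eef_pos"]+q.apply([0,0,17]),q.as_matrix().round(2)[:,2],s["joints"],s["force"])
Rt=orient(.75,-.7)
for t in ([787,-12,90],[788,-12,75],[791,-12,60],[795,-11,50],[797,-11,40]): print(row(t,Rt))
a=cv2.resize(capture("scene")[60:360,120:440],None,fx=1.25,fy=1.25);b=cv2.resize(capture("top")[60:360,120:440],None,fx=1.25,fy=1.25)
cv2.imwrite("pics/s2.png",np.hstack([a,b])[:,:,::-1])
```

```text
3.5833 [787.4343312  -11.84472482 132.60410815] [ 0.52 -0.44 -0.73] [-0.02334811  0.76741561  1.22623316 -0.76824946  0.667082    0.48276277] [-0.12923514 -0.35440364 -0.34825729]
[ 1.848e+00 -2.272e+00  3.086e+00  3.000e-03  4.000e-03 -4.000e-03]
[ 2.521e+00 -2.976e+00  4.231e+00  3.000e-03  4.000e-03 -4.000e-03]
[ 3.223e+00 -3.513e+00  5.480e+00  3.000e-03  4.000e-03 -4.000e-03]
[ 3.806e+00 -3.689e+00  6.373e+00  3.000e-03  4.000e-03 -4.000e-03]
[ 4.274e+00 -4.046e+00  7.206e+00  3.000e-03  4.000e-03 -4.000e-03]
```

View pics/s2.png

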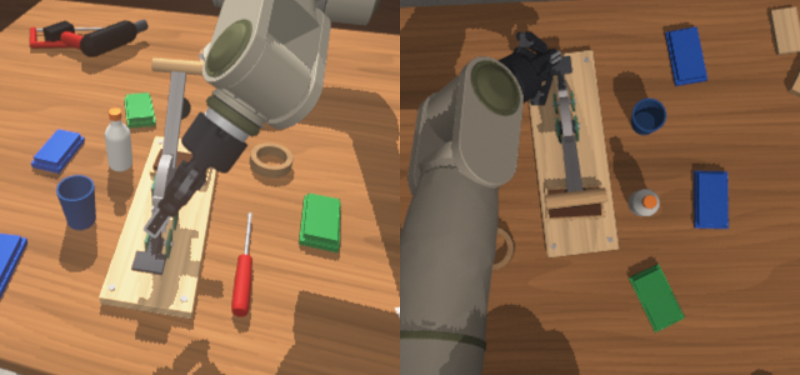

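The fingertips at crop (150,228) are right above the tab at (150,262), and the forearm passes beside the bar. Next is a slow press, checking the force.

Call:
{"fn": "step_arm", "kwargs": {
  "commands": "0 0.9 -1.1 1.5 0 0 0;0 1.8 -2.3 3.1 0 0 0;0 2 -2.5 3.4 0 0 0;0 2.2 -2.7 3.7 0 0 0;0 2.4 -2.85 4 0 0 0;0 2.5 -2.98 4.23 0 0 0;0 2.5 -2.98 4.23 0 0 0"
}}

```text
time_s: 4.27
eef_pos: [779.5, -6.1, 86.1]
ee_rot: [0.367, 0.659, 0.656, 0.031]
force: [1.5, 0.3, 1.3]
grip_width: -0.002
grip_force: 0.9
```

Call:
{"fn": "step_arm", "kwargs": {
  "commands": "0 0.18 -0.13 0.31 0 0 0;0 0.35 -0.27 0.62 0 0 0;0 0.52 -0.4 0.93 0 0 0;0 0.7 -0.54 1.25 0 0 0;0 0.9 -0.6 1.55 0 0 0;0 1.05 -0.65 1.8 0 0 0;0 1.17 -0.68 1.96 0 0 0;0 1.17 -0.68 1.96 0 0 0"
}}

```text
time_s: 4.93
eef_pos: [786.4, -6.0, 65.8]
ee_rot: [0.369, 0.659, 0.655, 0.031]
force: [-5.2, 0.8, 19.0]
grip_width: -0.0
grip_force: 8.7
```

Run:
```python
from h import *
import cv2
s=sense(); q=rot(s["ee_rot"]); print(s["time_s"],s["eef_pos"]+q.apply([0,0,17]),s["force"])
a=cv2.resize(capture("scene")[190:320,180:340],None,fx=4,fy=4,interpolation=cv2.INTER_CUBIC)
cv2.imwrite("pics/s3.png",a[:,:,::-1])
print(q.inv().apply([0,0,-.5]),q.inv().apply([.15,0,-.5]))
```

```text
4.9333 [795.27179063 -13.54657649  53.45481028] [-5.20990968  0.82964725 19.03873198]
[ 0.22094453 -0.2634969   0.36297782] [ 0.2419811  -0.13751412  0.44162769]
```

View pics/s3.png

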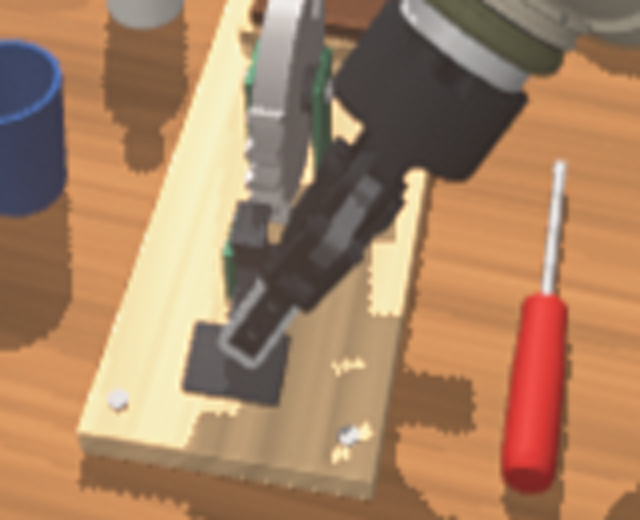

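The fingers rest on the tab, which is now close to the board. The force rose to 19 N after about 22 mm, which means it is at the stop. I retreat straight up and check.

Call:
{"fn": "step_arm", "kwargs": {
  "commands": "0 -0.44 0.53 -0.73 0 0 0;0 -1.3 1.6 -2.2 0 0 0;0 -2.65 3.16 -4.36 0 0 0;0 -3.5 4.2 -5.8 0 0 0;0 -3.5 5.2 -12 0 0 0;0 -3.5 5.2 -16 0 0 0;0 -3.5 5.2 -20 0 0 0;0 -3.5 5.2 -24 0 0 0;0 -3.5 5.2 -28 0 0 0;0 -3.5 5.2 -32 0 0 0;0 -3.5 5.2 -32 0 0 0"
}}

```text
time_s: 5.9
eef_pos: [655.3, 114.2, 342.4]
ee_rot: [0.367, 0.659, 0.656, 0.032]
force: [-0.1, 0.4, 0.8]
grip_width: -0.002
grip_force: 0.0
```

Run:
```python
from h import *
import cv2
from scipy.optimize import least_squares
s=sense(); q=rot(s["ee_rot"]); print(s["time_s"],s["eef_pos"]+q.apply([0,0,17]),s["force"])
p=np.load("p.npy")
ims={c:capture(c) for c in("scene","top")}
for c in ims:
    m=camera_model(c); t=spot_point(c,"pawl_tab"); print(c,[(r["xy"],round(r["score"],2)) for r in t][:2])
    # pawl hinge local (-140,35); tab rel (-65,+35); rotates down & out
    for a in (0,.18,.24,.33):
        r=np.array([-65*np.cos(a)-35*np.sin(a),0,35*np.cos(a)-65*np.sin(a)])+[-140,0,35]
        print(a,r.round(1),proj(m,board(p,r)).round(1))
    print("bar",[(r["xy"],round(r["score"],2)) for r in spot_point(c,"push_bar")][:2])
a=cv2.resize(ims["scene"][190:320,180:340],None,fx=4,fy=4,interpolation=cv2.INTER_CUBIC)
cv2.imwrite("pics/s4.png",a[:,:,::-1])
```

```text
5.9 [664.2166508  106.74141943 330.01994992] [-0.05051828  0.38929916  0.82757979]
scene [([240.3, 280.1], 0.8)]
0 [-205.    0.   70.] [[240.6 269.6]]
0.18 [-210.2    0.    57.8] [[240.2 276. ]]
0.24 [-211.5    0.    53.5] [[240.2 278. ]]
0.33 [-212.8    0.    47. ] [[240.1 280.7]]
bar [([264.4, 113.4], 0.69)]
top [([246.5, 110.9], 0.51)]
0 [-205.    0.   70.] [[245.5 111.6]]
0.18 [-210.2    0.    57.8] [[245.5 111.1]]
0.24 [-211.5    0.    53.5] [[245.5 111.1]]
0.33 [-212.8    0.    47. ] [[245.5 111.4]]
bar [([260.7, 217.8], 0.73)]
```

View pics/s4.png

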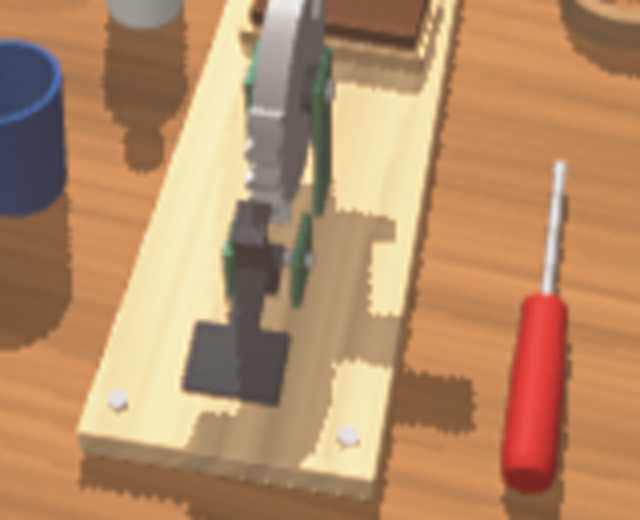

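The tab at crop (238,362), scene pixel (239.5,280.5), stayed down. I'll measure its drop against the first picture.

Run:
```python
from h import *
import cv2
from scipy.optimize import minimize_scalar
p=np.load("p.npy"); m=camera_model("scene")
def poly(a):
    P=np.array([[-205+i*17,j*23,70] for i,j in((-1,-1),(-1,1),(1,1),(1,-1))])-[-140,0,35]
    P[:,0],P[:,2]=P[:,0]*np.cos(a)-P[:,2]*np.sin(a),P[:,2]*np.cos(a)+P[:,0]*np.sin(a)
    return proj(m,board(p,P+[-140,0,35]))
for n,im in (("before",cv2.imread("pics/scene0.png")),("now",capture("scene")[:,:,::-1])):
    v=im[255:310,215:265].max(2); k=(v<95).astype(np.uint8); k=cv2.morphologyEx(k,cv2.MORPH_OPEN,np.ones((7,7)))
    l=cv2.connectedComponentsWithStats(k); i=1+np.argmax(l[2][1:,4]); c=np.array(l[3][i])+[215,255]
    print(n,c,l[2][i], "y range",l[2][i][1]+255,l[2][i][1]+l[2][i][3]+255)
for a in(0,.18,.24,.29,.33): q=poly(a); print(a,q.mean(0).round(1),q.min(0).round(1),q.max(0).round(1))
```

```text
before [244.76470588 258.38235294] [26  0  9  8 68] y range 255 263
now [244.61827957 280.69354839] [ 24  18  12  17 186] y range 273 290
0 [240.6 269.7] [225.9 260.4] [254.8 279.2]
0.18 [240.3 276.1] [225.9 265.9] [254.4 286.4]
0.24 [240.3 277.9] [226.  267.4] [254.3 288.5]
0.29 [240.2 279.7] [226.  269.2] [254.1 290.3]
0.33 [240.3 280.7] [226.1 269.9] [254.2 291.6]
```

The tab edges at rows 270–291 match the fully pressed angle of 0.33, so the pawl is clear. Next I locate the bar and plan the push arc.

Run:
```python
from h import *
from scipy.optimize import least_squares
p=np.load("p.npy"); S,T=camera_model("scene"),camera_model("top")
us,ut=[],[]
for _ in range(2):
    capture("scene");capture("top"); us.append(spot_point("scene","push_bar")[0]["xy"]); ut.append(spot_point("top","push_bar")[0]["xy"])
us,ut=np.mean(us,0),np.mean(ut,0)
r=least_squares(lambda P:np.r_[proj(S,P)[0]-us,proj(T,P)[0]-ut],[522,-38,237]); print(us,ut,"tri",r.x,r.cost)
b=R.from_euler("z",p[2]).inv().apply(r.x-[p[0],p[1],0]); print("board",b, "a",np.arctan2(b[2]-95,b[0]+80),np.hypot(b[2]-95,b[0]+80))
bar=lambda a:board(p,[-80+200*np.cos(a),0,95+200*np.sin(a)])[0]
q=lambda a:bar(a)+[0,0,11]
Rt=orient(0,0); s=sense(); print("now",s["time_s"],s["eef_pos"])
print("above",row(q(.82)+[0,0,60],Rt),q(.82))
P0=(q(.82)+[0,0,60+17],Rt)
for a in (.9,.85,.8,.7,.6,.5,.4,.3,.2,.1,0): print(a,bar(a).round(1),row(q(a),Rt,pose=P0)[:3])
```

```text
[260.2 111.8] [260.95 218.5 ] tri [528.05932926 -43.99771066 245.97505178] 1.9092911967938364
board [ 55.66963131   6.61720989 245.97505178] a 0.8387426025867839 202.97712955253797
now 6.65 [657.26852966 111.73966617 337.79088505]
above [-1.4663e+01 -1.3373e+01  4.4700e-01  5.7400e-01  4.8700e-01 -5.0000e-03] [526.64842818 -37.48642464 252.22916595]
0.9 [538.7 -36.3 251.7] [0.117 1.207 4.956]
0.85 [531.1 -37.1 245.3] [0.043 0.443 5.597]
0.8 [523.8 -37.8 238.5] [-0.028 -0.288  6.276]
0.7 [510.2 -39.1 223.8] [-0.16  -1.645  7.739]
0.6 [498.2 -40.3 207.9] [-0.277 -2.849  9.33 ]
0.5 [487.8 -41.3 190.9] [-0.378 -3.889 11.034]
0.4 [479.1 -42.1 172.9] [-0.462 -4.754 12.835]
0.3 [472.3 -42.8 154.1] [-0.528 -5.437 14.713]
0.2 [467.4 -43.2 134.7] [-0.576 -5.929 16.65 ]
0.1 [464.4 -43.5 115. ] [-0.605 -6.226 18.626]
0 [463.4 -43.6  95. ] [-0.615 -6.326 20.623]
```

Call:
{"fn": "step_arm", "kwargs": {
  "commands": "0 -14.7 -13.4 0.4 0.575 0.487 0;0 -14.7 -13.4 0.4 0.575 0.487 0;0 -14.7 -13.4 0.4 0.575 0.487 0;0 -14.7 -13.4 0.4 0.575 0.487 0;0 -14.7 -13.4 0.4 0.575 0.487 0;0 -14.7 -13.4 0.4 0.575 0.487 0;0 -14.7 -13.4 0.4 0.575 0.487 0;0 -14.7 -13.4 0.4 0.575 0.487 0;0 -14.7 -13.4 0.4 0.575 0.487 0;0 -14.7 -13.4 0.4 0.575 0.487 0"
}}

```text
time_s: 7.48
eef_pos: [526.1, -36.3, 329.7]
ee_rot: [0.0, 0.708, 0.706, 0.001]
force: [0.0, 0.3, 0.0]
grip_width: -0.0
grip_force: 0.0
```

Call:
{"fn": "step_arm", "kwargs": {
  "commands": "0 0 0 2 0 0 0;0 0 0 4 0 0 0;0 0 0 4.6 0 0 0;0 0 0 5 0 0 0;0 0 0 5.3 0 0 0;0 0 0 5.6 0 0 0;0 0 0 5.6 0 0 0"
}}

```text
time_s: 8.07
eef_pos: [526.2, -37.3, 273.9]
ee_rot: [-0.0, 0.709, 0.706, 0.001]
force: [-0.0, 0.6, -0.1]
grip_width: 0.001
grip_force: 0.0
```

Call:
{"fn": "step_arm", "kwargs": {
  "commands": "0 0 0 0.2 0 0 0;0 0 -0.1 0.4 0 0 0;0 0 -0.2 0.6 0 0 0;0 0 -0.3 0.7 0 0 0;0 -0.05 -0.65 1.05 0 0 0;0 -0.1 -1 1.4 0 0 0;0 -0.13 -1.3 1.75 0 0 0;0 -0.16 -1.65 2.15 0 0 0;0 -0.16 -1.65 2.15 0 0 0"
}}

```text
time_s: 8.82
eef_pos: [508.4, -39.2, 253.2]
ee_rot: [-0.001, 0.709, 0.705, -0.0]
force: [-6.1, -0.2, 7.1]
grip_width: 0.002
grip_force: 3.7
```

Run:
```python
from h import *
import cv2
s=sense(); print(s["time_s"],s["eef_pos"],s["force"])
a=cv2.resize(capture("scene")[60:320,140:360],None,fx=2,fy=2)
cv2.imwrite("pics/s5.png",a[:,:,::-1])
```

```text
8.8167 [508.41428428 -39.18828804 253.24689858] [-6.0582467  -0.21043978  7.11336224]
```

View pics/s5.png

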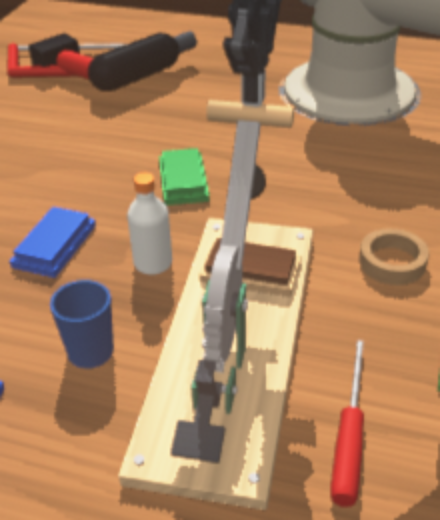

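Run:
```python
from h import *
import cv2
from scipy.optimize import least_squares
S,T=camera_model("scene"),camera_model("top")
us,ut=[],[]
A=capture("scene");us=np.array(spot_point("scene","push_bar")[0]["xy"]);B=capture("top")
t=spot_point("top","push_bar"); print(us,[(x["xy"],round(x["score"],2)) for x in t])
for a in(.9,.85,.8,.75,.7,.65):
    b=board(np.load("p.npy"),[[-80+200*np.cos(a),y,95+200*np.sin(a)] for y in(-45,0,45)]); print(a,proj(S,b).round(1).tolist(),proj(T,b).round(1)[1])
a=cv2.resize(A[60:160,215:315],None,fx=4,fy=4,interpolation=cv2.INTER_CUBIC);b=cv2.resize(B[170:270,210:310],None,fx=4,fy=4,interpolation=cv2.INTER_CUBIC)
cv2.imwrite("pics/s6.png",np.hstack([a,b])[:,:,::-1])
```

```text
[262.7 115.2] []
0.9 [[286.5, 114.1], [263.9, 112.3], [241.8, 110.5]] [257.8 212.3]
0.85 [[286.8, 115.1], [264.6, 113.3], [242.7, 111.5]] [258.4 216.6]
0.8 [[287.1, 116.3], [265.2, 114.5], [243.6, 112.7]] [258.9 220.6]
0.75 [[287.4, 117.7], [265.7, 115.9], [244.4, 114.2]] [259.4 224.4]
0.7 [[287.6, 119.3], [266.2, 117.6], [245.2, 115.8]] [259.9 228. ]
0.65 [[287.8, 121.1], [266.7, 119.4], [245.9, 117.6]] [260.4 231.2]
```

View pics/s6.png

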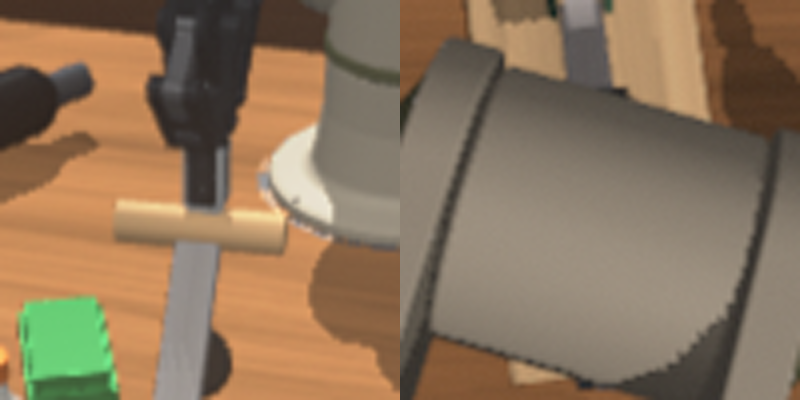

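The bar ends at scene pixels (244,115) and (286.5,118.7) give an angle of about 0.72. The arm follows the fingertips on top of the bar at about 9 N, so I carry on along the arc, slightly further out.

Call:
{"fn": "step_arm", "kwargs": {
  "commands": "0 0 0.1 0.3 0 0 0;0 -0.04 -0.2 0.7 0 0 0;0 -0.08 -0.6 1.15 0 0 0;0 -0.12 -0.85 1.6 0 0 0;0 -0.17 -1.35 2.4 0 0 0;0 -0.22 -1.85 3.3 0 0 0;0 -0.26 -2.3 4.2 0 0 0;0 -0.3 -2.7 5.1 0 0 0;0 -0.3 -2.7 5.1 0 0 0"
}}

```text
time_s: 9.82
eef_pos: [481.6, -41.8, 200.3]
ee_rot: [-0.001, 0.709, 0.705, 0.0]
force: [-0.9, -0.1, 1.4]
grip_width: -0.002
grip_force: 0.0
```

Call:
{"fn": "step_arm", "kwargs": {
  "commands": "0 -0.04 -0.36 0.95 0 0 0;0 -0.07 -0.68 1.9 0 0 0;0 -0.09 -0.95 2.85 0 0 0;0 -0.11 -1.17 3.8 0 0 0;0 -0.13 -1.35 4.8 0 0 0;0 -0.14 -1.45 5.6 0 0 0;0 -0.14 -1.48 6.1 0 0 0;0 -0.14 -1.5 6.5 0 0 0;0 -0.14 -1.5 6.8 0 0 0"
}}

```text
time_s: 10.57
eef_pos: [467.8, -42.9, 133.0]
ee_rot: [-0.001, 0.709, 0.705, 0.001]
force: [-1.8, -0.3, 3.8]
grip_width: -0.003
grip_force: 2.0
```

Call:
{"fn": "step_arm", "kwargs": {
  "commands": "0 0 -0.02 0.2 0 0 0;0 0 -0.03 0.4 0 0 0;0 0 -0.04 0.6 0 0 0;0 0 -0.05 0.75 0 0 0;0 0 -0.05 0.85 0 0 0"
}}

```text
time_s: 10.98
eef_pos: [467.2, -42.9, 124.6]
ee_rot: [-0.0, 0.709, 0.705, 0.001]
force: [-3.0, -0.8, 4.6]
grip_width: 0.001
grip_force: 1.9
```

Call:
{"fn": "step_arm", "kwargs": {
  "commands": "0 0 0 0.1 0 0 0;0 0 0 0.2 0 0 0;0 0 0 0.3 0 0 0"
}}

```text
time_s: 11.23
eef_pos: [467.3, -42.9, 122.7]
ee_rot: [-0.0, 0.709, 0.705, 0.001]
force: [-11.0, 1.0, 26.4]
grip_width: 0.001
grip_force: 13.4
```

The force jumped at tip height 105.7 mm, where 106 mm was expected, so the pad is on the nameplate. I let go straight up, then move aside and check.

Call:
{"fn": "step_arm", "kwargs": {
  "commands": "0 0 0 -0.2 0 0 0;0 0 0 -0.6 0 0 0;0 0 0 -2 0 0 0;0 0 0 -5 0 0 0;0 0 0 -9 0 0 0;0 0 0 -13 0 0 0;0 4 0 -16 0 0 0;0 8 0 -16 0 0 0;0 12 0 -16 0 0 0;0 16 0 -16 0 0 0;0 20 0 -16 0 0 0;0 22 0 -16 0 0 0;0 22 0 -16 0 0 0"
}}

```text
time_s: 12.32
eef_pos: [467.7, 180.5, 282.0]
ee_rot: [-0.001, 0.707, 0.707, 0.001]
force: [0.7, -0.9, 0.8]
grip_width: -0.003
grip_force: 0.0
```

Run:
```python
from h import *
import cv2
s=sense(); print(s["time_s"],s["eef_pos"],s["force"])
S,T=camera_model("scene"),camera_model("top");p=np.load("p.npy")
A=capture("scene");B=capture("top")
for c,m in(("scene",S),("top",T)):
    print(c,[(l,spot_point(c,l)[:1]) for l in("push_bar","pawl_tab")])
    for a in(0,.03,.06): print(a,proj(m,board(p,[-80+200*np.cos(a),0,95+200*np.sin(a)])).round(1))
a=cv2.resize(A[95:320,150:370],(390,399));b=cv2.resize(B[80:290,150:370],(390,372));b=cv2.copyMakeBorder(b,0,27,0,0,0)
cv2.imwrite("pics/s7.png",np.hstack([a,b])[:,:,::-1])
```

```text
12.3167 [467.68292062 180.49626128 281.97727895] [ 0.71802134 -0.85014158  0.76692719]
scene [('push_bar', [{'xy': [266.7, 152.5], 'score': 0.97}]), ('pawl_tab', [{'xy': [237.4, 281.8], 'score': 0.77}])]
0 [[269.  155.2]]
0.03 [[269.  153.2]]
0.06 [[269.1 151.2]]
top [('push_bar', [{'xy': [264.3, 250.2], 'score': 0.94}]), ('pawl_tab', [])]
0 [[263.  249.3]]
0.03 [[263.  249.4]]
0.06 [[263.  249.4]]
```

View pics/s7.png

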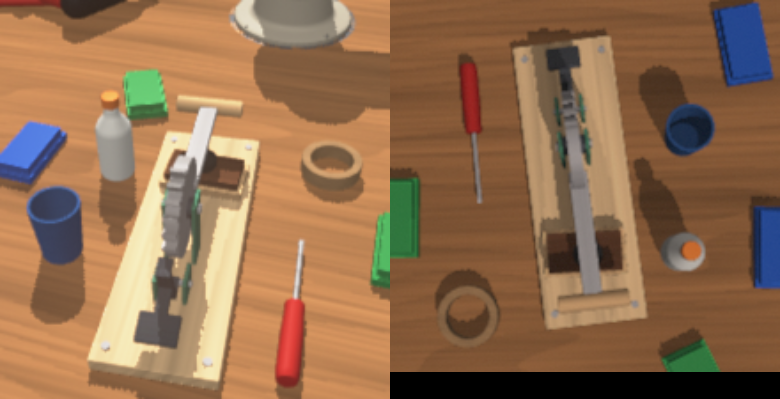

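The final picture shows the arm level with its pad on the brown nameplate (crop 205,165). The tab is still down (160,328), the bottle, cup, tape and screwdriver have not moved, and the robot is clear.

```bash
python3 -c "
from rig import *
print(finish_job())"
```

```text
the job is handed in; nothing more can be done
None
```

The job is handed in: the pawl tab is pressed to its stop and stayed down, the arm is down with its pad on the nameplate, and the robot has let go and stands clear.

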